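# Tension the bobbin winder's drive belt

## Task

One of the two bobbin winders on the cutting mat has a slack drive belt: the one with the orange tension wheel. Wind that wheel clockwise (seen from above) until it goes firm and its white pointer stands in the green sector, without forcing it on to the red, then let go. The winder with the blue wheel is already tight: leave its wheel as it is.

Things in the scene. Friction and masses are not known exactly. Their poses are not given: they have to be found in the camera images.
- tension_wheel (a joint): Slack taken up so far by the orange wheel, rad, growing as it is wound clockwise seen from above. Starts at 0 to 0.5 and ends at 1.2, where the slack is gone; against an even drag of about 0.3 N m. From there the same winding turns belt_tension instead: the wheel's whole angle is the sum of the two.
- belt_tension (a joint): Belt stretch, rad of orange wheel turned clockwise beyond the end of the slack; 0 at the start. Here the wheel goes firm: about 0.45 N m plus 1.5 to 2 N m for each rad (0.8 N m at 0.2). The green sector of the dial is 0.05 to 0.35, middle 0.2; red from 0.5. It stays where left; let go beyond 0.3 it eases back to 0.2 to 0.3.
- tension_wheel_grip (a point): Orange handwheel (disc 84 mm across) on a white fixed winder 130 x 210 mm. Across it stands a flat-sided grip bar 64 long, 14 thick, 33 tall. Point: on the vertical turning axis, in the bar, 10 mm below its top, 23 above the disc, 106 above the table. x along the bar, y across it, z up, turning with the wheel; white pointer at the -x end. Other fittings are lower and 95 mm or more away.
- blue_wheel (a joint): Angle (rad, clockwise from above) of the blue wheel, same shape, on an identical winder beside the first; they may stand either way round. Already tight (pointer in the green), at 1.32 to 1.45, stiff; leave as it is. Winders: 65 mm tall on a 3 mm mat; each wheel 40 mm off centre in a dial 116 mm across with white, green and red sectors.

How it is judged:
By the outcome, as a careful person would: the job done as asked, in the order asked, and still so for the second after the job is handed in, with the robot touching nothing.
It also fails if it takes over 32 s, if anything falls off the work surface, if the arm or the gripper's body presses on something with over 40 N, if the wrist force passes 120 N, or if a joint passes its speed limit or range.

## Robot

A 6-joint arm with a two-finger parallel gripper is mounted at the origin on the work surface. World frame = base frame: x ahead of the robot, y to its left, z up, the work surface at z = 0. Lengths are in mm, angles in rad, forces in N, time in s.
With the tool pointing down it reaches from about 300 to 775 mm from the base axis. Payload 14.6 kg.
Tool frame: the origin (TCP) lies on the centre line of the jaws, within the pads' length; the fingertips stand 8 mm ahead of it and the grasp point (between the pads) lies 11 mm behind it; z points along the fingers, y is the line along which they close (so a half turn about z gives the same grasp; the last joint's range is limited). The gripper opens to 94 mm and grips with 3 to 60 N. Pads are 16 mm wide; open, the fingers measure 119 mm over their backs; the gripper's body (75 mm by 177 mm) begins 78 mm behind the grasp point.
Start: joints at [1.233, 0.3, 1.521, -0, 1.321, -0.067], TCP at [147.124, 529.947, 213.446] pointing down, gripper open.
Joint ranges: [-3.03, 3.03], [-0.79, 2.21], [0.23, 2.52], [-1.04, 4.18], [0, 3.07], [-2.55, 2.55]. Speed limits (rad/s): [2.22, 2.22, 2.57, 3.14, 3.14, 3.14].

## Interface

Orientations are given as [roll, pitch, yaw] about the fixed x, y, z axes, in that order (R = Rz(yaw) Ry(pitch) Rx(roll)).
In Python, from cell import manip gives the robot as it stands.
- The arm moves only by the tool jog_arm, never from a script. Its argument "rows" is one flat list of numbers, 7 for each row, row after row: the shift along the world's x, y, z in cm, then the turn, a rotation vector about the world's x, y, z in rad, then the closure, from 0 (fully open) to 1 (shut). In form: [dx, dy, dz, rx, ry, rz, fingers, dx, dy, dz, rx, ry, rz, fingers, ...]. A call has 1 to 20 rows; each row shifts and turns the commanded pose from where the row before left it; what a row does not reach is not made up. A row lasts 1/12 s, in which the tool goes at most 41.7 mm and 7.16 degrees, less where a joint would pass 70% of its speed; a pose out of reach is approached as far as the arm can. A call with a gripper value outside its range is refused whole. The fingers move at their own pace and stop on an object; "newtons" is the grip in N (left out, the last holds). Time passes only in rows, so rows that do not move let the fingers close. It gives the time, the measured TCP pose, the force, the opening and the grip force at its end, in the units of the state.
- manip.read_state(): the state, without advancing time (a new reading comes with each control period).
- manip.camera(name): name is "scene" or "side" or "wrist"; returns (picture, depth): 480x640x3 uint8, blue, green, red; 480x640 float32, mm along the optical axis (not along the pixel's ray), 0 where there is no reading.
- manip.camera_model(name): a dict with "K" (3x3 intrinsics, pixels), "R" (3x3) and "t" (3): a world point X has camera coordinates R X + t. Camera axes: x right, y down, z forward; pixel columns grow to the right and rows downward; lengths in mm; the calibration is good to about 2 mm. The wrist camera is an equidistant fisheye: a pixel r from the principal point sees the ray r / f radians off the axis. A picture is of the moment at which its call begins: read the wrist's pose just before it. camera_model takes no time and is no camera call; for the wrist camera it gives the pose at the moment of the call.
- manip.sign_off(): hands the job in; it is judged then, once.
The state is a dict: "clock": time; "joints": joint angles; "qd": joint speeds; "effort": joint torques, N m; "eef_pos": TCP position; "eef_rot": TCP orientation; "wrist_force": force on the tool from outside, world axes, zero at the start; "moment": the same for the moment, N m; "finger_gap": finger opening in mm; "finger_force": force on a finger pad.
Only numpy, scipy, OpenCV 4.12 (cv2) and the standard library are available. Lean on these libraries where they do the work, as an engineer would, in place of code of your own. Each camera call takes 0.05 s, during which the arm holds its last target. There are 200 camera calls.

## Working session

There is one attempt and no reset: what is moved stays moved. The work goes in short steps, Python scripts to look and compute and a tool call to move; the robot and the scene stay as the last step left them, time stands still between calls to the robot, and variables do not carry over. Pictures are saved under pics/ and viewed, at most 10 in all, crops included, and the job is handed in when it is done.

Besides the shell and the picture viewer there is one more tool, called after "Emit:" as name(argument=value, ...) on one line, values as JSON. jog_arm: Moves the arm, as the interface text tells. Its arguments: {"type":"object","properties":{"rows":{"type":"array"},"newtons":{"type":"number"}},"required":["rows"]}

```bash
mkdir -p pics; ls
python3 - <<'E'
from cell import manip
import cv2,numpy as np
s=manip.read_state();print({k:np.round(v,3) for k,v in s.items()})
for n in("scene","side"):
    p,d=manip.camera(n);cv2.imwrite(f"pics/{n}0.png",p);np.save(f"{n}_d0.npy",d)
E
```

```text
pics
{'clock': np.float64(0.0), 'joints': array([ 1.233,  0.301,  1.522, -0.   ,  1.321, -0.067]), 'qd': array([-0.001,  0.   ,  0.   , -0.   , -0.001, -0.001]), 'effort': array([ 3.0000e-03, -5.3181e+01, -3.5273e+01,  7.1000e-02,  2.4000e-02,
       -0.0000e+00]), 'eef_pos': array([147.041, 529.723, 212.865]), 'eef_rot': array([-3.14 , -0.   ,  2.871]), 'wrist_force': array([-0.087, -0.775, -0.101]), 'moment': array([ 0.004, -0.001,  0.022]), 'finger_force': np.float64(0.0), 'finger_gap': np.float64(94.122)}
```

View pics/scene0.png

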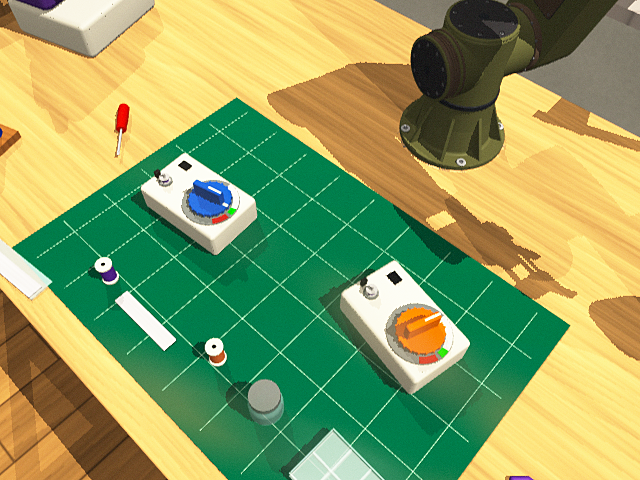

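View pics/side0.png

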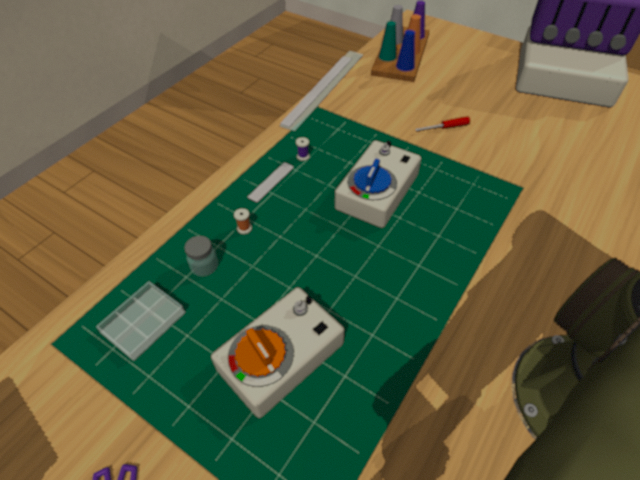

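The scene view shows the orange wheel at about (420,330), its white pointer towards (440,317) and the green sector at (443,353). The blue wheel is at (210,198). In the side view the orange wheel is at about (258,350). Next I measure the orange wheel in both views.

```bash
cat > h.py <<'E'
import cv2,numpy as np
def plane(m,uv,z):
    "cast pixels (N,2) onto the plane at height z"
    K,R,t=[np.asarray(m[k],float) for k in("K","R","t")]
    ray=np.c_[np.asarray(uv,float),np.ones(len(uv))]@np.linalg.inv(K).T@R
    c=-R.T@t
    return c+ray*((z-c[2])/ray[:,2])[:,None]
def cloud(m,d,mask):
    v,u=np.nonzero(mask&(d>0));K,R,t=[np.asarray(m[k],float) for k in("K","R","t")]
    pc=np.c_[u,v,np.ones(len(u))]@np.linalg.inv(K).T*d[v,u][:,None]
    return (pc-t)@R,np.c_[u,v]
E
python3 - <<'E'
from cell import manip
from h import *
for n in("scene","side"):
    m=manip.camera_model(n);p=cv2.imread(f"pics/{n}0.png");d=np.load(f"{n}_d0.npy")
    hsv=cv2.cvtColor(p,cv2.COLOR_BGR2HSV)
    o=cv2.inRange(hsv,(5,150,120),(18,255,255))
    nl,lab,st,ce=cv2.connectedComponentsWithStats(o)
    x,y=(420,330) if n=="scene" else (258,350)
    cand=[i for i in range(1,nl) if st[i,4]>50 and np.hypot(*(ce[i]-(x,y)))<40]
    print(n,[(st[i,4],ce[i].round()) for i in cand])
    mask=np.isin(lab,cand)
    P,uv=cloud(m,d,mask)
    print("z hist",np.histogram(P[:,2],bins=range(60,130,5)))
    for lo,hi in((78,88),(111,121)):
        Q=P[(P[:,2]>lo)&(P[:,2]<hi)]
        if len(Q)<10: continue
        (c,wh,a)=cv2.minAreaRect(Q[:,:2].astype(np.float32));e,r=cv2.minEnclosingCircle(Q[:,:2].astype(np.float32))
        print(lo,len(Q),"rect",np.round(c,1),np.round(wh,1),round(a,1),"circ",np.round(e,1),round(r,1), "z",np.median(Q[:,2]))
    # whole disc outline, cast on z=83 : ellipse
    near=np.zeros_like(o);cv2.circle(near,(x,y),60,255,-1)
    g=cv2.inRange(hsv,(40,150,150),(75,255,255))&near
    r_=(cv2.inRange(hsv,(0,150,100),(4,255,255))|cv2.inRange(hsv,(170,150,100),(180,255,255)))&near
    w=cv2.inRange(hsv,(0,0,200),(180,60,255))
    for k,mm in(("green",g),("red",r_)):
        if mm.any():
            u=np.argwhere(mm)[:,::-1];print(k,len(u),plane(m,u,69).mean(0).round(1))
    c=p[y-60:y+60,x-60:x+60];cv2.imwrite(f"pics/{n}c.png",cv2.resize(c,(600,600),interpolation=cv2.INTER_CUBIC))
E
python3 -c "
import cv2,numpy as np
cv2.imwrite('pics/both.png',cv2.resize(np.hstack([cv2.imread('pics/scenec.png'),cv2.imread('pics/sidec.png')]),(800,400)))"
```

```text
scene [(np.int32(1757), array([420., 331.])), (np.int32(77), array([427., 360.]))]
z hist (array([   0,    6,   93,   37, 1045,  236,   35,   47,   43,   34,  102,
        141,    1]), array([ 60,  65,  70,  75,  80,  85,  90,  95, 100, 105, 110, 115, 120,
       125]))
78 1286 rect [513.3 270.8] [88. 82.] 72.7 circ [511.3 271.7] 44.4 z 83.39561920925372
111 234 rect [512.2 271.6] [15.2 63.5] 68.2 circ [511.3 269.3] 31.8 z 115.56399304666232
green 79 [487.8 306.2  69. ]
red 45 [537.4 310.9  69. ]
side [(np.int32(1090), array([251., 355.])), (np.int32(418), array([276., 347.]))]
z hist (array([   0,    8,   27,   24, 1045,  122,   16,   10,   16,   15,   68,
        149,    0]), array([ 60,  65,  70,  75,  80,  85,  90,  95, 100, 105, 110, 115, 120,
       125]))
78 1176 rect [506.1 273. ] [85.3 81.6] 58.2 circ [507.6 272. ] 43.5 z 83.22806158856584
111 214 rect [507.3 271.9] [13.6 62.2] 68.4 circ [508.1 274.2] 31.3 z 115.67936777893885
red 94 [539.2 310.8  69. ]
```

View pics/both.png

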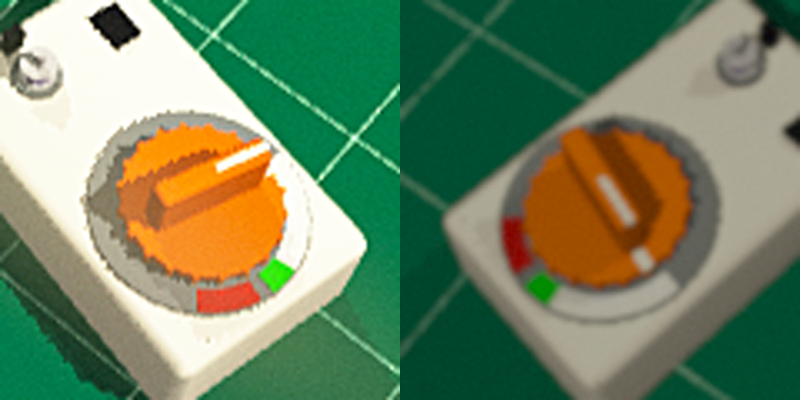

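The crops show the pointer at the upper-right end of the bar in the scene view, with green then red following clockwise, and an empty dial rest. I still need the angles of the pointer and sectors.

Run:
```python
from cell import manip
from h import *
C0={"scene":(512,271.3),"side":(507.3,272.3)}
for n in("scene","side"):
    m=manip.camera_model(n);p=cv2.imread(f"pics/{n}0.png");c=np.array(C0[n]);b,g,r=[p[...,i].astype(int) for i in range(3)]
    v,u=np.mgrid[0:480,0:640];uv=np.c_[u.ravel(),v.ravel()]
    dom={"green":(g>1.8*r)&(g>1.8*b)&(g>120),"red":(r>2.2*g)&(r>2.2*b)&(r>90)&(np.abs(g-b)<40)}
    D=plane(m,uv,68)[:,:2]-c;rad=np.hypot(*D.T)
    for k,mk in dom.items():
        s=mk.ravel()&(rad<60)&(rad>43)
        if s.sum():
            a=np.degrees(np.arctan2(D[s,1],D[s,0]));print(n,k,s.sum(),np.percentile(a,[3,50,97]).round(1),"rad",rad[s].mean().round(1))
    D=plane(m,uv,116)[:,:2]-c;rad=np.hypot(*D.T)
    w=(p.min(2)>(190 if n=="scene" else 120)).ravel()&(rad<30)&(rad>8)
    a=np.degrees(np.arctan2(D[w,1],D[w,0]));print(n,"pointer",w.sum(),np.percentile(a,[5,50,95]).round(1),D[w].mean(0).round(1))
    # winder axis
    for z,q in((68,None),):
        uvc=np.c_[u.ravel(),v.ravel()];D=plane(m,uvc,65+3)[:,:2]-c
        k=(p.max(2)<50).ravel()&(np.hypot(*D.T)<150)
        print("dark",D[k].mean(0).round(0))
```

```text
scene green 62 [82.8 90.9 98.8] rad 50.0
scene red 108 [38.2 56.2 72.7] rad 48.7
scene pointer 34 [134.4 160.  168.1] [-18.4   7.6]
dark [ -45. -102.]
side green 53 [75.9 83.4 90.8] rad 49.1
side red 94 [34.6 50.4 65. ] rad 50.6
side pointer 24 [153.8 158.8 163.7] [-18.    6.9]
dark [ -36. -122.]
```

Emit:
jog_arm(rows=[1.3,-0.92,0,0,0,-0.027,0,2.6,-1.84,0,0,0,-0.027,0,2.6,-1.84,0,0,0,-0.027,0,2.6,-1.84,0,0,0,-0.027,0,2.6,-1.84,0,0,0,0,0,2.6,-1.84,0,0,0,0,0,2.6,-1.84,0,0,0,0,0,2.6,-1.84,0,0,0,0,0,2.6,-1.84,0,0,0,0,0,2.6,-1.84,0,0,0,0,0,2.6,-1.84,0,0,0,0,0,2.6,-1.84,0,0,0,0,0,2.6,-1.84,0,0,0,0,0,2.6,-1.84,0,0,0,0,0,1.2,-0.96,0,0,0,0,0,0,0,0,0,0,0,0,0,0,0,0,0,0,0], newtons=60)

```text
clock: 1.52
eef_pos: [509.8, 271.9, 213.0]
eef_rot: [-3.141, -0.001, 2.762]
wrist_force: [0.5, 0.0, 0.1]
finger_gap: 94.1
finger_force: 0.0
```

Run:
```python
from cell import manip
from h import *
m=manip.camera_model("wrist");p,d=manip.camera("wrist");cv2.imwrite("pics/w1.png",p);np.save("w1.npy",d)
K,R,t=[np.asarray(m[k],float) for k in("K","R","t")];print(K.round(1),(-R.T@t).round(1))
hsv=cv2.cvtColor(p,cv2.COLOR_BGR2HSV);o=cv2.inRange(hsv,(5,150,80),(18,255,255))>0
v,u=np.nonzero(o&(d>0));x=(u-K[0,2])/K[0,0];y=(v-K[1,2])/K[1,1];r=np.hypot(x,y)+1e-9
P=(np.c_[np.tan(r)*x/r,np.tan(r)*y/r,np.ones(len(r))]*d[v,u][:,None]-t)@R
for lo,hi in((80,87),(112,120)):
    Q=P[(P[:,2]>lo)&(P[:,2]<hi)&(np.hypot(*(P[:,:2]-[510,272]).T)<60)][:,:2].astype(np.float32)
    if len(Q)>20: print(lo,len(Q),cv2.minAreaRect(Q),cv2.minEnclosingCircle(Q))
```

```text
[[371.6   0.  326.5]
 [  0.  371.6 242. ]
 [  0.    0.    1. ]] [446.4 297.4 384.9]
80 6120 ((510.0728759765625, 272.5903625488281), (86.98188018798828, 84.47332000732422), 68.21803283691406) ((509.0650634765625, 273.05767822265625), 43.73957443237305)
112 1259 ((508.3743591308594, 273.0201110839844), (13.666008949279785, 62.24180603027344), 68.59244537353516) ((508.2190246582031, 272.6698913574219), 31.347152709960938)
```

View pics/w1.png

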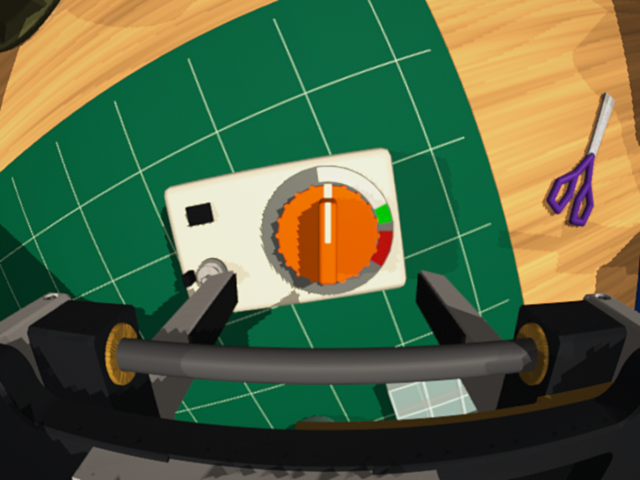

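The wrist view confirms the pose: the bar is centred at about (328,240), parallel to the pads' faces, with the pointer at (328,195) and green at (383,214). I go down and grip.

Emit:
jog_arm(rows=[0,0,-1.5,0,0,0,0,0,0,-2.0,0,0,0,0,0,0,-2.0,0,0,0,0,0,0,-2.0,0,0,0,0,-0.05,0.05,-2.0,0,0,0,0,0,0,-1.5,0,0,0,0,0,0,-0.6,0,0,0,0,0,0,0,0,0,0,0,0,0,0,0,0,0,1,0,0,0,0,0,0,1,0,0,0,0,0,0,1,0,0,0,0,0,0,1,0,0,0,0,0,0,1,0,0,0,0,0,0,1,0,0,0,0,0,0,1,0,0,0,0,0,0,1], newtons=60)

```text
clock: 2.9
eef_pos: [509.6, 272.4, 97.5]
eef_rot: [-3.142, 0.0, 2.763]
wrist_force: [0.2, 0.3, -0.4]
finger_gap: 44.0
finger_force: 0.0
```

Run:
```python
from cell import manip
s=manip.read_state();print(s["clock"],s["joints"].round(3),s["moment"].round(3),s["wrist_force"].round(1))
```

```text
2.9 [ 0.428  0.479  1.558 -0.     1.105 -0.764] [-0.066  0.015 -0.027] [ 0.2  0.3 -0.4]
```

Emit:
jog_arm(rows=[0,0,0,0,0,0,1,0,0,0,0,0,0,1,0,0,0,0,0,0,1,0,0,0,0,0,0,1,0,0,0,0,0,0,1,0,0,0,0,0,0,1,0,0,0,0,0,0,1,0,0,0,0,0,0,1,0,0,0,0,0,0,1], newtons=60)

```text
clock: 3.65
eef_pos: [509.6, 272.5, 97.4]
eef_rot: [3.141, 0.0, 2.763]
wrist_force: [0.7, 1.0, -0.1]
finger_gap: 13.5
finger_force: 60.0
```

Emit:
jog_arm(rows=[0,0,0,0,0,-0.03,1,0,0,0,0,0,-0.06,1,0,0,0,0,0,-0.06,1,0,0,0,0,0,-0.06,1,0,0,0,0,0,-0.06,1,0,0,0,0,0,-0.06,1,0,0,0,0,0,-0.06,1,0,0,0,0,0,-0.06,1,0,0,0,0,0,-0.06,1,0,0,0,0,0,-0.06,1,0,0,0,0,0,-0.06,1,0,0,0,0,0,-0.06,1,0,0,0,0,0,-0.06,1,0,0,0,0,0,-0.06,1])

```text
clock: 4.82
eef_pos: [509.6, 272.4, 97.4]
eef_rot: [-3.142, 0.0, 1.95]
wrist_force: [0.3, 0.9, -1.1]
finger_gap: 13.6
finger_force: 60.0
```

```bash
cat > st.py <<'E'
from cell import manip
s=manip.read_state();print(s["clock"],s["eef_rot"].round(3),s["joints"].round(3),s["moment"].round(3),s["wrist_force"].round(1),s["finger_gap"])
E
python3 st.py
```

```text
4.8167 [-3.142  0.     1.95 ] [ 0.428  0.479  1.558 -0.     1.105  0.048] [ 0.026 -0.05   0.325] [ 0.3  0.9 -1.1] 13.563611366939488
```

Emit:
jog_arm(rows=[0,0,0,0,0,-0.04,1,0,0,0,0,0,-0.04,1,0,0,0,0,0,-0.04,1,0,0,0,0,0,-0.04,1,0,0,0,0,0,0,1])

```text
clock: 5.23
eef_pos: [509.6, 272.5, 97.4]
eef_rot: [-3.142, 0.0, 1.791]
wrist_force: [0.3, 1.1, 0.3]
finger_gap: 13.5
finger_force: 60.0
```

```bash
python3 st.py
```

```text
5.2333 [-3.142  0.     1.791] [ 0.428  0.479  1.558 -0.     1.105  0.207] [0.059 0.033 0.151] [0.3 1.1 0.3] 13.470706819315755
```

Emit:
jog_arm(rows=[0,0,0,0,0,-0.04,1,0,0,0,0,0,-0.04,1,0,0,0,0,0,0,1])

```text
clock: 5.48
eef_pos: [509.6, 272.4, 97.4]
eef_rot: [-3.142, 0.0, 1.713]
wrist_force: [-0.0, 0.9, -0.4]
finger_gap: 13.7
finger_force: 60.0
```

```bash
python3 st.py
```

```text
5.4833 [-3.142  0.     1.713] [ 0.428  0.479  1.558 -0.     1.105  0.286] [0.032 0.087 0.275] [-0.   0.9 -0.4] 13.70761867810124
```

Emit:
jog_arm(rows=[0,0,0,0,0,-0.03,1,0,0,0,0,0,-0.03,1])

```text
clock: 5.65
eef_pos: [509.6, 272.4, 97.4]
eef_rot: [-3.142, 0.0, 1.655]
wrist_force: [0.4, 0.5, 0.4]
finger_gap: 13.5
finger_force: 60.1
```

```bash
python3 st.py
```

```text
5.65 [-3.142  0.     1.655] [ 0.428  0.479  1.558 -0.     1.105  0.344] [0.05  0.067 0.534] [0.4 0.5 0.4] 13.450009151113745
```

Emit:
jog_arm(rows=[0,0,0,0,0,-0.03,1,0,0,0,0,0,-0.03,1])

```text
clock: 5.82
eef_pos: [509.6, 272.4, 97.4]
eef_rot: [-3.142, 0.0, 1.594]
wrist_force: [-0.8, -0.3, 0.4]
finger_gap: 13.9
finger_force: 60.2
```

```bash
python3 st.py
```

```text
5.8167 [-3.142  0.     1.594] [ 0.428  0.479  1.558 -0.     1.105  0.404] [0.046 0.055 0.639] [-0.8 -0.3  0.4] 13.867104265258751
```

Emit:
jog_arm(rows=[0,0,0,0,0,-0.03,1,0,0,0,0,0,-0.03,1,0,0,0,0,0,-0.03,1])

```text
clock: 6.07
eef_pos: [509.6, 272.4, 97.4]
eef_rot: [-3.142, 0.0, 1.505]
wrist_force: [-0.3, 0.4, -0.3]
finger_gap: 13.5
finger_force: 60.4
```

```bash
python3 st.py
python3 - <<'E'
from cell import manip
import cv2,numpy as np
p,_=manip.camera("scene");q,_=manip.camera("side");w,_=manip.camera("wrist")
f=lambda i:cv2.resize(i,(400,400),interpolation=cv2.INTER_CUBIC)
cv2.imwrite("pics/g2.png",np.hstack([f(q[290:410,198:318]),f(w[140:320,230:410])]))
E
```

```text
6.0667 [-3.142  0.     1.505] [ 0.428  0.479  1.558 -0.     1.105  0.494] [0.019 0.079 0.665] [-0.3  0.4 -0.3] 13.540637969246745
```

View pics/g2.png

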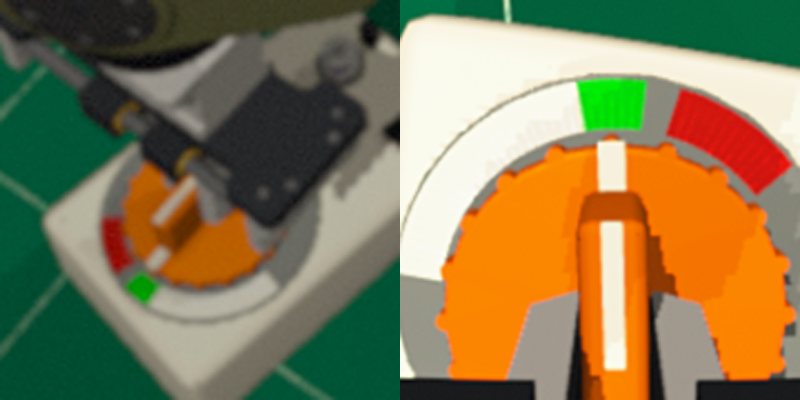

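The wrist crop shows the pointer in the middle of the green sector: pointer at (612,165), green from 580 to 645. I release and lift.

Emit:
jog_arm(rows=[0,0,0,0,0,0,0,0,0,0,0,0,0,0,0,0,0,0,0,0,0,0,0,0,0,0,0,0,0,0,0,0,0,0,0,0,0,0,0,0,0,0,0,0,0,0,0,0,0,0,0,0,0,0,0,0,0,0,0.5,0,0,0,0,0,0,1.5,0,0,0,0,0,0,2.0,0,0,0,0,0,0,2.0,0,0,0,0,0,0,2.0,0,0,0,0,0,0,2.0,0,0,0,0,0,0,1.5,0,0,0,0,0,0,0,0,0,0,0,0,0,0,0,0,0,0])

```text
clock: 7.63
eef_pos: [509.7, 272.5, 212.7]
eef_rot: [3.141, -0.001, 1.503]
wrist_force: [0.5, -0.3, -1.6]
finger_gap: 94.1
finger_force: 0.0
```

```bash
python3 st.py
python3 - <<'E'
from cell import manip
import cv2,numpy as np
p,_=manip.camera("scene");w,_=manip.camera("wrist")
f=lambda i:cv2.resize(i,(400,400),interpolation=cv2.INTER_CUBIC)
cv2.imwrite("pics/g3.png",np.hstack([f(p[138:258,150:270]),f(w[140:320,230:410])]))
E
```

```text
7.6333 [ 3.141e+00 -1.000e-03  1.503e+00] [ 0.428  0.362  1.44  -0.     1.338  0.496] [-0.016  0.063 -0.018] [ 0.5 -0.3 -1.6] 94.07550349421034
```

View pics/g3.png

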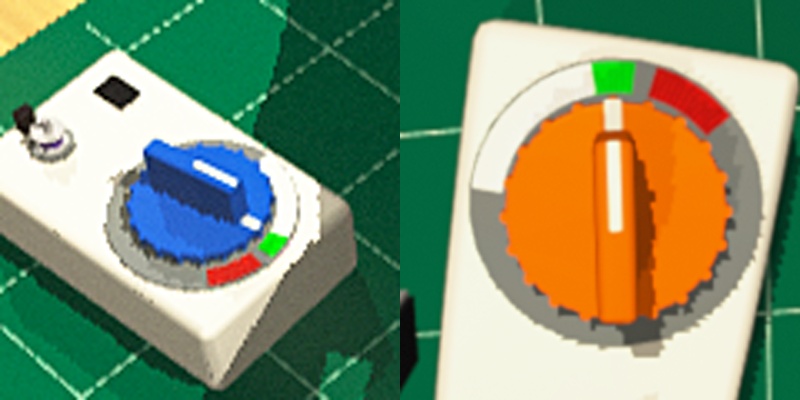

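The orange pointer at (612,110) is still in the middle of green (595–634) after release. The blue wheel hasn't moved, and the gripper is clear.

```bash
python3 -c "
from cell import manip
print(manip.sign_off())"
```

```text
the job is handed in; nothing more can be done
None
```

I wound the orange wheel clockwise until it went firm and let go with its white pointer in the middle of the green sector; the blue wheel was not touched, and I handed the job in at about 7.7 s of the 32 s allowed.

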